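# Lid and clamp the swing-bail canister

### The arm

A 6-joint arm with a two-finger parallel gripper is mounted at the origin on the work surface. World frame = base frame: x ahead of the robot, y to its left, z up, the work surface at z = 0. Lengths are in m, angles in rad, forces in N, time in s.
With the tool pointing down it reaches from about 0.375 to 0.825 m from the base axis. Payload 5.5 kg.
Tool frame: the origin (TCP) lies where the fingers leave the gripper's body, on its centre line; the fingertips stand 73 mm ahead of it and the grasp point (between the pads) lies 54 mm ahead of it; z points along the fingers, y is the line along which they close (so a half turn about z gives the same grasp; the last joint's range is limited). The gripper opens to 85 mm and grips with 20 to 120 N. Pads are 22 mm wide; open, the fingers measure 114 mm over their backs; the gripper's body (76 mm by 85 mm) begins 54 mm behind the grasp point. The pads swing forward as they close: fully open they stand 13 mm farther back than shut.
Start: joints at [1.171, 0.314, -0.047, 1.21, 0, 1.571], TCP at [0.234, 0.553, 0.304] pointing down, gripper open.
Joint ranges: [-2.67, 2.67], [-0.69, 1.73], [-1.03, 1.25], [-2.08, 2.16], [-1.42, 1.45], [-3.14, 3.14]. Speed limits (rad/s): [2.39, 2.39, 3.01, 3.14, 3.14, 3.14].

### API

Orientations are given as a 3x3 rotation matrix whose columns are the frame's x, y, z axes.
In Python, from bench import * gives the robot as it stands.
- The arm moves only by the tool arm_command, never from a script. Its argument "moves" is a list of rows, each a list of 3 entries, a list of its own where there are three numbers: the shift along the tool's x, y, z in units of 30 mm (1.0 is 30 mm), then the turn, a rotation vector about the tool's x, y, z in units of 5 degrees (1.0 is 5 degrees), then the closure, from -1 (fully open) to 1 (shut). A call has 1 to 5 rows; each row is the pose to reach, as a shift and turn from the pose commanded when the call began, along the tool's axes at that moment; what a row does not reach only later rows make up. A row lasts 1/12 s, in which the tool goes at most 41.7 mm and 7.16 degrees, less where a joint would pass 70% of its speed; a pose out of reach is approached as far as the arm can. A call with a gripper value outside its range is refused whole. The fingers move at their own pace and stop on an object; "squeeze" is the grip in N (left out, the last holds). Time passes only in rows, so rows that repeat a pose let the fingers close. It gives the time, the measured TCP pose, the force, the opening and the grip force at its end, in the units of the state.
- state(): the state, without advancing time (a new reading comes with each control period).
- read_camera(name): name is "side" or "top"; returns the picture (384x512x3 uint8, red, green, blue); there is no depth.
- camera_model(name): a dict with "fovy" (degrees; the focal length in pixels is half the picture's height over the tangent of half this angle, whatever the lens; pixels are square), "cx", "cy" (the principal point, pixels), "k1" (the pictures are not rectified: a ray, as slopes to the right and down, at radius r is drawn at 1 + k1 r^2 times it, then the intrinsics apply), "camera_from_world" (4x4, takes a point from world to camera coordinates). Camera axes: x right, y down, z forward; pixel columns grow to the right and rows downward; lengths in m; the calibration is good to about 2 mm. A picture is of the moment at which its call begins. camera_model takes no time and is no camera call.
- finish_job(): hands the job in; it is judged then, once.
The state is a dict: "time_s": time; "joints": joint angles; "joint_vel": joint speeds; "joint_efforts": joint torques, N m; "tcp_pos": TCP position; "eef_rot": TCP orientation; "contact_force": force on the tool from outside, world axes, zero at the start; "moment": the same for the moment, N m; "grip_width": opening from 0.0 (shut) to 1.0 (fully open); "grasp_force": force on a finger pad.
Only numpy, scipy, OpenCV 4.12 (cv2) and the standard library are available. Lean on these libraries where they do the work, as an engineer would, in place of code of your own. Each camera call takes 0.05 s, during which the arm holds its last target. There are 200 camera calls.

### The job

Close up the steel canister with the wire bail: set the larger of the two knobbed lids on its mouth, knob up and fully seated, then swing the bail over centre towards the robot so that its sleeve snaps down on the lid's knob and clamps it. Leave the smaller lid where it lies.

Things in the scene. Friction and masses are not known exactly. Their poses are not given: they have to be found in the camera images.
- canister: Round steel canister, 96 mm wide, 110 tall, 84 mm mouth, on a bolted 130 mm foot; immovable. Origin: centre of underside on the worktop, z up, -x towards the robot within 0.5 rad. Wire bail (arms at y=-60 and 60 mm) hinges about a line along y at x=40, z=98 mm; its crossbar, 62.5 mm off that line, has a black sleeve (10 mm thick, 44 long, centred y=0). A spring strut stands under the hinge at y=54.
- bail (a joint): Bail angle, rad: 0 = open, leaning 55 deg from upright to canister's +x; grows swinging over to -x; 0.96 = upright. Sleeve centre in canister frame, a = joint-0.96: x = 40-62.5 sin a, z = 98+62.5 cos a (mm). Starts at 0, held there by a toggle spring; resists a push with up to 8 N until upright, then snaps over by itself; stops at 1.65 on a seated lid's knob, at 2.0 without lid.
- lid: The larger loose lid, 0.14 to 0.28 kg, knob up on the worktop. From below: tapered grey plug (radius 28 mm at foot, 39 at top, 14 tall), steel plate 100 mm wide, 5 thick, black round knob 36 mm wide, 26 tall, flat top; 45 tall in all. Origin: centre of the plug's foot, z up the axis. Seated, the plate rests on the rim: its origin is then 96 mm above the canister's origin.
- small_lid: The smaller lid, same form, loose: plate 68 mm across, knob 22 mm across, 37 mm tall in all. It belongs to another canister; a bystander. Origin: centre of its plug's foot.
Mind the look-alikes: they are no part of the job. What is shaped like the lid but green is not meant. Leave any orange look-alike of the canister alone.

How it is judged:
On the way:
1. the larger lid is seated on the canister's rim, knob up, while the bail is still open (horizontal distance between lid and canister below 0.01 m and z of lid in the frame of canister between 0.091 and 0.101 m and angle between lid's own z axis and vertical below 0.12 rad and value of joint bail below 0.9 rad), for 0.2 s.
At the end, for the whole second after the job is handed in: The larger lid sits on the canister's rim (centred within 10 mm, height within 5 mm of seated, level within 0.12 rad), at rest, and the bail is snapped over onto its knob (joint 1.50 to 1.80) (horizontal distance between lid and canister below 0.01 m and z of lid in the frame of canister between 0.091 and 0.101 m and angle between lid's own z axis and vertical below 0.12 rad and value of joint bail between 1.5 and 1.8 rad and linear speed of lid below 0.02 m/s); the robot touches nothing.
It fails at once if the smaller lid is shifted by more than 40 mm (distance of small_lid from where it was at the start of the episode above 0.04 m).
It also fails if it takes over 50 s, if anything falls off the work surface, if the arm or the gripper's body presses on something with over 40 N, if the wrist force passes 120 N, or if a joint passes its speed limit or range.

## Working session

There is one attempt and no reset: what is moved stays moved. The work goes in short steps, Python scripts to look and compute and a tool call to move; the robot and the scene stay as the last step left them, time stands still between calls to the robot, and variables do not carry over. Pictures are saved under pics/ and viewed, at most 12 in all, crops included, and the job is handed in when it is done.

Besides the shell and the picture viewer there is one more tool, called after "Request:" as name(argument=value, ...) on one line, values as JSON. arm_command: Moves the arm, as the interface text tells. Its arguments: {"type":"object","properties":{"moves":{"type":"array","items":{"type":"array"}},"squeeze":{"type":"number"}},"required":["moves"]}

```bash
mkdir -p pics; ls; python3 - <<'E'
from bench import *
import cv2
for n in("side","top"):
    im=read_camera(n); cv2.imwrite(f"pics/{n}0.png",im[:,:,::-1])
    m=camera_model(n); print(n,m)
print(state())
E
```

```text
pics
side {'fovy': 45.42655239201949, 'cx': 257.0054677880465, 'cy': 191.44174996519786, 'k1': -0.16455751095050225, 'camera_from_world': array([[-0.99715839, -0.07532416, -0.00118816,  0.63147888],
       [-0.05038678,  0.6785907 , -0.73278635,  0.05562434],
       [ 0.05600279, -0.73064419, -0.68045775,  1.0301806 ],
       [ 0.        ,  0.        ,  0.        ,  1.        ]])}
top {'fovy': 48.904095077878736, 'cx': 257.60514662013077, 'cy': 185.391847536038, 'k1': -0.15363691157190115, 'camera_from_world': array([[-0.00754567, -0.99964422, -0.02558315,  0.04774927],
       [-0.99060964,  0.01096519, -0.13628026,  0.62712012],
       [ 0.1365123 ,  0.02431459, -0.99033994,  0.8309033 ],
       [ 0.        ,  0.        ,  0.        ,  1.        ]])}
{'time_s': 0.1, 'joints': array([ 1.17098426e+00,  3.14168641e-01, -4.79229601e-02,  1.21019627e+00,
       -1.79920307e-05,  1.57079540e+00]), 'joint_vel': array([ 1.71245997e-03, -1.13118033e-03,  8.54610108e-04,  3.26566554e-04,
       -6.44162992e-05,  2.64265821e-03]), 'joint_efforts': array([ 1.72086025e-04, -5.40769279e+01,  3.40540838e+01,  1.12440795e-02,
       -9.43941859e-05, -1.01123317e-05]), 'tcp_pos': array([0.23340319, 0.55232791, 0.30313731]), 'eef_rot': array([[-9.21134534e-01,  3.89243949e-01, -5.64003283e-04],
       [ 3.89244357e-01,  9.21133499e-01, -1.38091535e-03],
       [-1.79906257e-05, -1.49154391e-03, -9.99998887e-01]]), 'contact_force': array([0.08331893, 0.3344277 , 0.36134117]), 'moment': array([ 0.06919885, -0.0167037 , -0.00196627]), 'grasp_force': 0.0, 'grip_width': 0.9994087056918353}
```

View pics/top0.png

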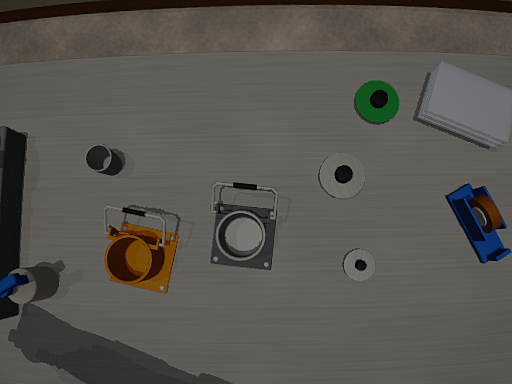

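View pics/side0.png

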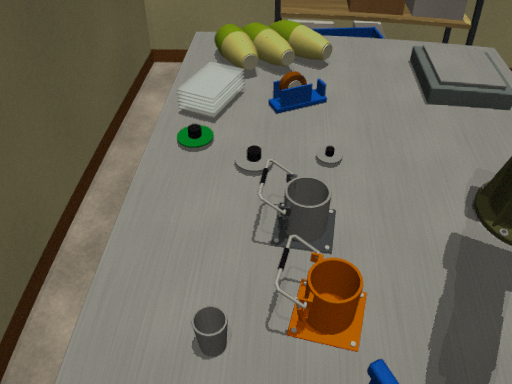

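The top view shows the steel canister's mouth at (241,236) with its bail sleeve at (245,186). The larger lid's knob is at (344,174), the small lid at (359,265), and the orange and green look-alikes are on the left and at the top. The side view agrees: lid knob about (254,153), canister mouth (307,192), sleeve (264,176).

```bash
cat > h.py <<'E'
from bench import *
import cv2, numpy as np
def K(m):
    f=192/np.tan(np.radians(m["fovy"]/2)); return np.array([[f,0,m["cx"]],[0,f,m["cy"]],[0,0,1.]])
def ray(n,p):
    m=camera_model(n); T=m["camera_from_world"]
    u=cv2.undistortPoints(np.array([[p]],float),K(m),np.array([m["k1"],0,0,0]))[0,0]
    R=T[:3,:3]; return -R.T@T[:3,3], R.T@np.array([u[0],u[1],1])
def onz(n,p,z):
    o,d=ray(n,p); return o+d*(z-o[2])/d[2]
def proj(n,P):
    m=camera_model(n); T=m["camera_from_world"]
    return cv2.projectPoints(np.array([P],float),cv2.Rodrigues(T[:3,:3])[0],T[:3,3],K(m),np.array([m["k1"],0,0,0]))[0][0,0]
def two(p,q):
    (a,u),(b,v)=ray("top",p),ray("side",q)
    s=np.linalg.lstsq(np.c_[u,-v],b-a,rcond=None)[0]
    P,Q=a+s[0]*u,b+s[1]*v; return (P+Q)/2,np.linalg.norm(P-Q)
def tool(P):
    "shift in tool units (30 mm) from present TCP to P"
    s=state(); return s["eef_rot"].T@(np.array(P)-s["tcp_pos"])/.03
def blobs(im,mask,box,amin=15):
    x0,y0,x1,y1=box; m=np.zeros(mask.shape,np.uint8); m[y0:y1,x0:x1]=mask[y0:y1,x0:x1]
    n,l,st,c=cv2.connectedComponentsWithStats(m)
    return [(c[i].round(1),st[i].tolist()) for i in range(1,n) if st[i][4]>=amin],l
E
python3 - <<'E'
from h import *
t=read_camera("top"); s=read_camera("side")
dk=lambda im:(im.max(2)<40).astype(np.uint8)
for nm,im,b,n in(("knob",t,(315,150,370,200),"top"),("sleeve",t,(205,170,285,205),"top"),("small",t,(340,245,380,285),"top"),("knob",s,(235,140,275,180),"side"),("sleeve",s,(255,160,275,190),"side")):
    for c,st in blobs(im,dk(im),b,8)[0]: print(n,nm,c,st)
cs=np.vstack([im[y:y+1,x0:x1].max(2) for im,y,x0,x1 in((t,236,208,280),)]);print(cs)
print(t[205:275,241].max(1))
b=(t.max(2)>95).astype(np.uint8)
for c,st in blobs(t,b,(315,145,375,205))[0]:print("plate",c,st)
E
python3 -c "
import cv2
a=cv2.imread('pics/top0.png')[160:290,190:390];cv2.imwrite('pics/c1.png',cv2.resize(a,None,fx=4,fy=4,interpolation=2)*1)"
```

```text
top knob [343.1 173.7] [335, 165, 18, 18, 250]
top sleeve [244.5 185.9] [233, 182, 24, 8, 126]
top sleeve [221.2 203.9] [217, 203, 10, 2, 11]
top small [360.1 264.6] [355, 260, 12, 10, 90]
side knob [253.7 153.4] [247, 146, 14, 16, 182]
side knob [264.2 173.6] [261, 168, 7, 12, 48]
side sleeve [263.8 175.1] [260, 168, 8, 15, 60]
[[100 100  98 100 105  66  45  67 108 125  60  18  24  26  25  23  33  92
  113 114 113 114 114 113 111 112 113 113 119 122 120 119 120 121 120 119
  120 118 121 121 121 120 121 121 120 120 122 121 122 121 120 122 122 130
   59 116 124  63  46  50  49  49  51  51  50  47  68  93  91  90  88  97]]
[100  47  50  52  24  49 113 129  38  25  28  34  72 108 114 114 113 112
 114 121 119 120 120 119 120 121 120 120 120 118 120 121 120 119 120 120
 120 121 121 121 121 121 121 121 124 107  54  60  62  60  39  16  43  95
 124  97  49  53  54  55  55  43  87 103  99  98  97  97  97  97]
plate [344.5 173.9] [315, 145, 60, 60, 3119]
```

View pics/c1.png

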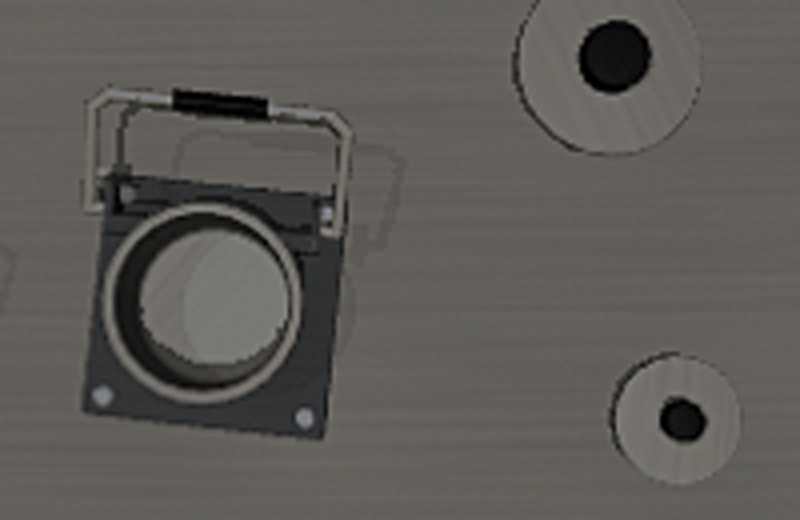

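The crop shows the rim's outer edge at about x 216–265.5 and y 210–261. The sleeve slopes down to the right, so the canister is slightly yawed. The lid knob is at about (343.5,174).

```bash
python3 - <<'E'
from h import *
t=read_camera("top")
# rim: sub-pixel extremes; fit ellipse to outermost bright ring pixels
g=t.max(2).astype(float); c0=np.array([240.7,235.6]); pts=[]
for a in np.radians(np.arange(0,360,6)):
    d=np.array([np.cos(a),np.sin(a)]); r=np.arange(20,29,.25)
    v=cv2.remap(g.astype(np.float32),(c0[0]+r*d[0])[None].astype(np.float32),(c0[1]+r*d[1])[None].astype(np.float32),1)[0]
    k=np.argmax(v)
    if v[k]>100: pts.append(c0+r[k]*d)
pts=np.array(pts,np.float32); e=cv2.fitEllipse(pts); print(len(pts),e)
C=onz("top",e[0],.11); print("can",C)
q=np.array([onz("top",p,.11)[:2] for p in pts]); print("mean ring r",np.median(np.linalg.norm(q-C[:2],axis=1)))
S=onz("top",(244.5,185.9),.1338); v=S-C; print("sleeve",S,"dist",np.hypot(*v[:2]),"yaw",np.arctan2(v[1],v[0]))
print("2view sleeve",two((244.5,185.9),(263.8,175.3)))
m=(t.max(2)<40); ys,xs=np.nonzero(m[175:195,228:262]); P=np.array([onz("top",(x+228,y+175),.1338)[:2] for x,y in zip(xs,ys)])
w,V=np.linalg.eigh(np.cov(P.T)); print("sleeve axis",V[:,1],"yaw from axis",np.arctan2(-V[0,1]/np.sign(V[1,1]),abs(V[1,1])))
L=onz("top",(343.1,173.7),.042); print("lid",L, two((343.1,173.7),(253.7,153.4)))
print("small",onz("top",(360,264.6),.035))
E
```

```text
60 ((239.8096160888672, 235.42176818847656), (45.93608856201172, 47.54026412963867), 177.48866271972656)
can [0.52340758 0.07460957 0.11      ]
mean ring r 0.044307648521745346
sleeve [0.6144142 0.0640442 0.1338   ] dist 0.09161785869280549 yaw -0.11557708521520113
2view sleeve (array([0.61425925, 0.06384271, 0.13713041]), np.float64(0.0005978305651390089))
sleeve axis [0.10626784 0.99433754] yaw from axis -0.10646887480224808
lid [ 0.65038723 -0.13656338  0.042     ] (array([ 0.65192859, -0.1382262 ,  0.0328417 ]), np.float64(7.903127061481115e-05))
small [ 0.46199665 -0.16722377  0.035     ]
```

Request:
arm_command(moves=[[[-5.4, -3.9, 0], [0, 0, -3.3], -1], [[-5.4, -3.9, 0], [0, 0, -3.3], -1], [[-5.4, -3.9, 0], [0, 0, -3.3], -1], [[-5.4, -3.9, 0], [0, 0, -3.3], -1], [[-5.4, -3.9, 0], [0, 0, -3.3], -1]])

```text
time_s: 0.67
tcp_pos: [0.3379, 0.3795, 0.3038]
eef_rot: [[-0.994, 0.112, 0.0], [0.112, 0.994, -0.001], [-0.0, -0.001, -1.0]]
contact_force: [0.8, -0.3, -0.1]
grip_width: 1.001
grasp_force: 0.0
```

```bash
python3 - <<'E'
from h import *
s=state();print(s["time_s"],s["tcp_pos"],s["eef_rot"].round(3),s["joints"].round(2)); print(tool([.651,-.137,.30]))
E
```

```text
0.6667 [0.33791459 0.37954791 0.30383788] [[-0.994  0.112  0.   ]
 [ 0.112  0.994 -0.001]
 [-0.    -0.001 -1.   ]] [ 0.84  0.14 -0.27  1.16 -0.    0.96]
[-12.29394843 -15.94483609   0.14092774]
```

Request:
arm_command(moves=[[[-4.1, -5.3, 0], [0, 0, 0], -1], [[-4.1, -5.3, 0], [0, 0, 0], -1], [[-4.1, -5.3, 0], [0, 0, 0], -1], [[-4.1, -5.3, 0], [0, 0, 0], -1], [[-4.1, -5.3, 0], [0, 0, 0], -1]])

```text
time_s: 1.08
tcp_pos: [0.4426, 0.2077, 0.3041]
eef_rot: [[-0.994, 0.112, 0.001], [0.112, 0.994, -0.0], [-0.001, -0.0, -1.0]]
contact_force: [0.2, 0.8, 0.4]
grip_width: 0.998
grasp_force: 0.0
```

Request:
arm_command(moves=[[[-4.1, -5.3, 0], [0, 0, 0], -0.3], [[-4.1, -5.3, 0], [0, 0, 0], -0.3], [[-4.1, -5.3, 0], [0, 0, 0], -0.3], [[-4.1, -5.3, 0], [0, 0, 0], -0.3], [[-4.1, -5.3, 0], [0, 0, 0], -0.3]])

```text
time_s: 1.5
tcp_pos: [0.5472, 0.0357, 0.3039]
eef_rot: [[-0.994, 0.113, 0.001], [0.113, 0.994, -0.0], [-0.001, -0.0, -1.0]]
contact_force: [-0.2, 0.1, -0.2]
grip_width: 0.646
grasp_force: 0.0
```

Request:
arm_command(moves=[[[-4.1, -5.3, 1], [0, 0, 0], -0.3], [[-4.1, -5.3, 1], [0, 0, 0], -0.3], [[-4.1, -5.3, 1], [0, 0, 0], -0.3], [[-4.1, -5.3, 1], [0, 0, 0], -0.3], [[-4.1, -5.3, 1], [0, 0, 0], -0.3]])

```text
time_s: 1.92
tcp_pos: [0.6515, -0.1359, 0.2732]
eef_rot: [[-0.994, 0.113, -0.0], [0.113, 0.994, -0.0], [0.0, -0.0, -1.0]]
contact_force: [-0.0, 1.3, 1.2]
grip_width: 0.652
grasp_force: 0.0
```

```bash
python3 - <<'E'
from h import *
t=read_camera("side");cv2.imwrite("pics/s2.png",cv2.resize(t[60:260,180:380],None,fx=3,fy=3)[:,:,::-1])
s=state();print(s["time_s"],s["tcp_pos"],s["grip_width"],s["contact_force"]); print(tool([.651,-.137,.12]))
E
```

```text
1.9667 [ 0.65364046 -0.14105044  0.27117294] 0.6510699200169543 [ 2.442628   -3.37201575 -0.80882541]
[0.10625808 0.14323518 5.03851941]
```

View pics/s2.png

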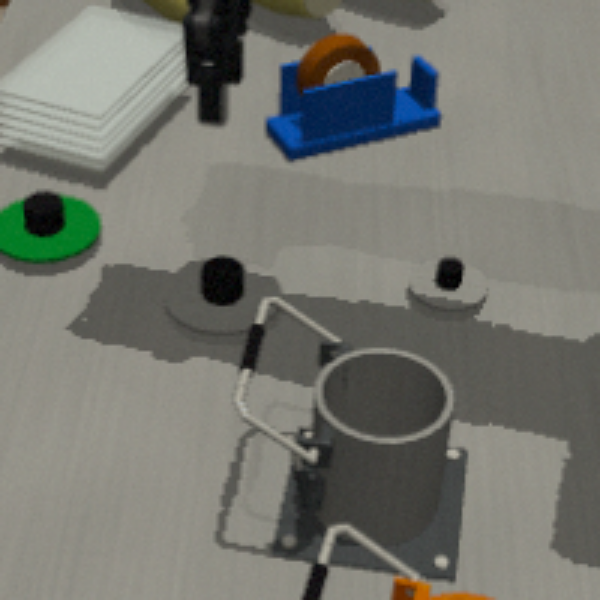

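The side crop shows the gripper above the larger lid, with its near fingertip at crop (212,120). The canister, bail and small lid have not moved.

Request:
arm_command(moves=[[[0.05, 0.05, 4.6], [0, 0, 0], -0.3], [[0.05, 0.05, 4.6], [0, 0, 0], -0.3], [[0.05, 0.05, 4.6], [0, 0, 0], -0.3], [[0.05, 0.05, 4.6], [0, 0, 0], -0.3], [[0.05, 0.05, 4.6], [0, 0, 0], -0.3]])

```text
time_s: 2.38
tcp_pos: [0.6457, -0.1308, 0.1305]
eef_rot: [[-0.994, 0.112, -0.009], [0.112, 0.994, 0.002], [0.009, 0.001, -1.0]]
contact_force: [-0.4, 0.4, 0.2]
grip_width: 0.652
grasp_force: 0.0
```

```bash
python3 - <<'E'
from h import *
t=read_camera("side");cv2.imwrite("pics/s3.png",cv2.resize(t[110:190,210:290],None,fx=7,fy=7)[:,:,::-1])
s=state();print(s["time_s"],s["tcp_pos"],s["grip_width"],s["contact_force"]); print(tool([.651,-.137,.10]))
for z in(.02,.03,.04,.05,.06):print(z,(proj("side",[.651,-.107,z])-[210,110])*7)
E
```

```text
2.4333 [ 0.64759196 -0.13115971  0.13361853] 0.6504081270148809 [ 0.13273972 -0.52949434  0.42129114]
[-0.14006623 -0.18129749  1.11986642]
0.02 [301.70413544 387.27748205]
0.03 [301.50856865 365.28511665]
0.04 [301.31111385 343.03466218]
0.05 [301.11175526 320.52263715]
0.06 [300.91047741 297.7455325 ]
```

View pics/s3.png

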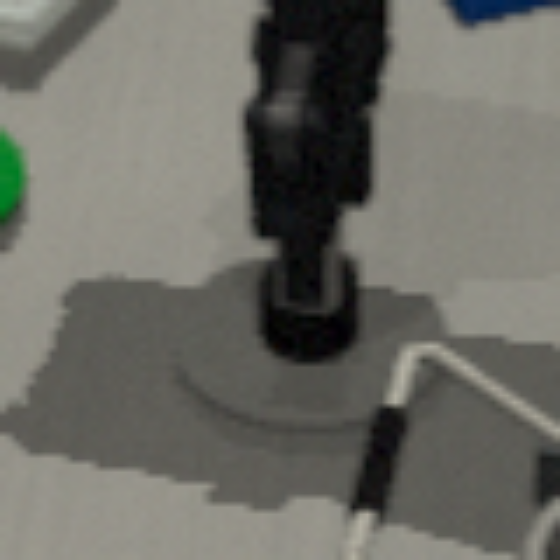

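The near fingertip ends at about crop row 308, which is z ≈ 0.055, and it lines up with the knob (columns 308 and 310).

Request:
arm_command(moves=[[[-0.1, -0.15, 0.9], [0, 0, 0], -0.3], [[-0.1, -0.15, 0.9], [0, 0, 0], -0.3], [[-0.1, -0.15, 0.9], [0, 0, 0], -0.3], [[-0.1, -0.15, 0.9], [0, 0, 0], -0.3]])

```text
time_s: 2.77
tcp_pos: [0.6529, -0.1365, 0.1111]
eef_rot: [[-0.994, 0.112, 0.002], [0.112, 0.994, -0.0], [-0.002, -0.0, -1.0]]
contact_force: [0.6, -0.3, 0.7]
grip_width: 0.645
grasp_force: 0.0
```

```bash
python3 - <<'E'
from h import *
s=state();print(s["time_s"],s["tcp_pos"],s["eef_rot"][2].round(4),s["contact_force"]); print(tool([.651,-.137,.104]))
E
```

```text
2.7667 [ 0.65286288 -0.13654461  0.11107679] [-2.3e-03 -1.0e-04 -1.0e+00] [ 0.58365284 -0.27567928  0.72259462]
[ 0.06056814 -0.02198924  0.23575384]
```

Request:
arm_command(moves=[[[0.05, 0, 0.2], [0, 0, 0], -0.3], [[0.05, 0, 0.2], [0, 0, 0], 0.0], [[0.05, 0, 0.2], [0, 0, 0], 0.3], [[0.05, 0, 0.2], [0, 0, 0], 0.6], [[0.05, 0, 0.2], [0, 0, 0], 1]], squeeze=50)

```text
time_s: 3.18
tcp_pos: [0.6507, -0.1364, 0.1039]
eef_rot: [[-0.994, 0.112, 0.001], [0.112, 0.994, -0.0], [-0.001, -0.0, -1.0]]
contact_force: [-1.9, -0.1, 6.4]
grip_width: 0.397
grasp_force: 50.4
```

Request:
arm_command(moves=[[[0, 0, 0], [0, 0, 0], 1], [[0, 0, 0], [0, 0, 0], 1], [[0, 0, 0], [0, 0, 0], 1], [[0, 0, 0], [0, 0, 0], 1]])

```text
time_s: 3.52
tcp_pos: [0.6506, -0.1363, 0.1039]
eef_rot: [[-0.994, 0.112, 0.001], [0.112, 0.994, -0.0], [-0.001, -0.0, -1.0]]
contact_force: [-2.1, -0.2, 6.6]
grip_width: 0.396
grasp_force: 50.4
```

Request:
arm_command(moves=[[[0, 0, -0.6], [0, 0, 0], 1], [[0, 0, -1.5], [0, 0, 0], 1], [[0, 0, -2.6], [0, 0, 0], 1], [[0, 0, -3.8], [0, 0, 0], 1], [[0, 0, -5], [0, 0, 0], 1]])

```text
time_s: 3.93
tcp_pos: [0.6495, -0.1361, 0.2535]
eef_rot: [[-0.994, 0.112, -0.002], [0.112, 0.994, 0.001], [0.002, 0.0, -1.0]]
contact_force: [0.8, -0.4, -2.1]
grip_width: 0.398
grasp_force: 50.2
```

Request:
arm_command(moves=[[[0, 0, -0.8], [0, 0, 0], 1], [[0, 0, -1.2], [0, 0, 0], 1], [[0, 0, -1.3], [0, 0, 0], 1], [[0, 0, -1.3], [0, 0, 0], 1]])

```text
time_s: 4.27
tcp_pos: [0.6506, -0.1363, 0.2924]
eef_rot: [[-0.994, 0.112, 0.001], [0.112, 0.994, -0.0], [-0.001, -0.0, -1.0]]
contact_force: [1.0, 0.1, -3.2]
grip_width: 0.399
grasp_force: 50.2
```

```bash
python3 - <<'E'
from h import *
t=read_camera("side");cv2.imwrite("pics/s4.png",cv2.resize(t[60:220,190:350],None,fx=3,fy=3)[:,:,::-1])
s=state();print(s["time_s"],s["tcp_pos"],s["grip_width"],s["grasp_force"],s["contact_force"],s["moment"]); print(tool([.5234,.0746,.294]))
E
```

```text
4.3167 [ 0.65003486 -0.13622979  0.29096158] 0.39650751018353286 50.21248698234558 [-0.61903959  0.03103819 -3.06492914] [-0.06652014  0.03570043 -0.01993637]
[ 4.97916586  6.51270827 -0.09487804]
```

View pics/s4.png

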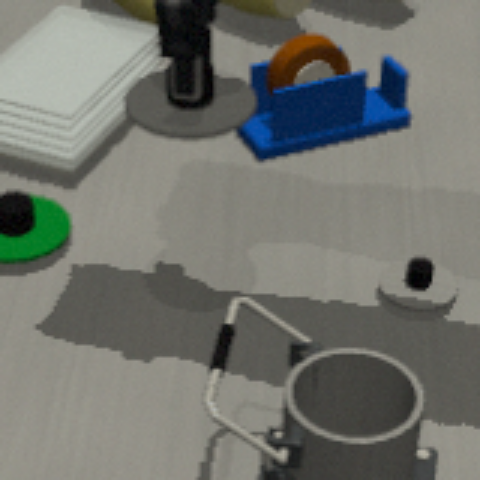

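The lid hangs level in the gripper, with the plate around crop (192,105). It now goes over the canister.

Request:
arm_command(moves=[[[2.4, 3.2, 0], [0, 0, 0], 1], [[2.4, 3.2, 0], [0, 0, 0], 1], [[2.4, 3.2, 0], [0, 0, 0], 1], [[2.4, 3.2, 0], [0, 0, 0], 1], [[2.4, 3.2, 0], [0, 0, 0], 1]])

```text
time_s: 4.73
tcp_pos: [0.5877, -0.0313, 0.29]
eef_rot: [[-0.994, 0.109, -0.004], [0.109, 0.994, 0.0], [0.004, -0.0, -1.0]]
contact_force: [0.1, -0.8, -2.9]
grip_width: 0.396
grasp_force: 50.5
```

Request:
arm_command(moves=[[[1.3, 1.8, 0], [0, 0, 0], 1], [[2.55, 3.3, 0], [0, 0, 0], 1], [[2.55, 3.3, 0], [0, 0, 0], 1], [[2.55, 3.3, 0], [0, 0, 0], 1], [[2.55, 3.3, 0], [0, 0, 0], 1]])

```text
time_s: 5.15
tcp_pos: [0.5239, 0.0748, 0.291]
eef_rot: [[-0.994, 0.109, -0.001], [0.109, 0.994, -0.001], [0.001, -0.001, -1.0]]
contact_force: [0.9, -0.4, -2.9]
grip_width: 0.395
grasp_force: 50.9
```

Request:
arm_command(moves=[[[0, 0, 0.5], [0, 0, 0], 1], [[0, 0, 1.2], [0, 0, 0], 1], [[0, 0, 1.5], [0, 0, 0], 1], [[0, 0, 1.5], [0, 0, 0], 1], [[0, 0, 1.5], [0, 0, 0], 1]])

```text
time_s: 5.57
tcp_pos: [0.5247, 0.073, 0.2462]
eef_rot: [[-0.994, 0.113, -0.002], [0.113, 0.994, -0.001], [0.002, -0.001, -1.0]]
contact_force: [-0.3, 0.7, -1.8]
grip_width: 0.395
grasp_force: 50.9
```

```bash
python3 - <<'E'
from h import *
t=read_camera("side");u=read_camera("top")
a=[cv2.resize(x,None,fx=4,fy=4) for x in(t[110:260,240:340],u[175:325,190:290])]
cv2.imwrite("pics/s5.png",np.hstack(a)[:,:,::-1])
s=state();print(s["time_s"],s["tcp_pos"],s["contact_force"]); print(tool([.5234,.0746,.2]))
z=s["tcp_pos"][2]-.104+.014
th=np.linspace(0,2*np.pi,9)[:-1]
for n,o in(("side",(240,110)),("top",(190,175))):
    print(n,[((proj(n,[.5234+.05*np.cos(q),.0746+.05*np.sin(q),z])-o)*4+([400,0] if n=="top" else [0,0])).round().tolist() for q in th])
E
```

```text
5.6667 [0.52540256 0.07348432 0.24759073] [ 0.15864854 -0.29861967 -2.42413162]
[0.07200961 0.02929025 1.5862931 ]
side [[178.0, 248.0], [206.0, 298.0], [281.0, 322.0], [354.0, 305.0], [381.0, 258.0], [349.0, 211.0], [279.0, 190.0], [209.0, 204.0]]
top [[592.0, 128.0], [513.0, 161.0], [480.0, 240.0], [513.0, 320.0], [592.0, 353.0], [672.0, 319.0], [705.0, 239.0], [671.0, 160.0]]
```

View pics/s5.png

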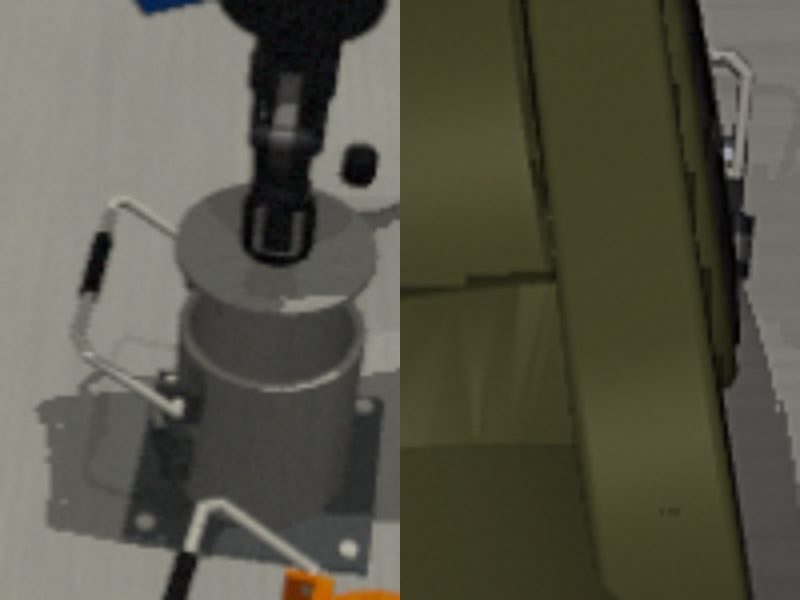

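The side crop shows the plate over the mouth, about 2 mm towards the hinge side of prediction (columns 174–377 against 177–382). That is well within the plug's taper. The top view is blocked by the arm.

Request:
arm_command(moves=[[[0.07, 0.03, 0.4], [0, 0, 0], 1], [[0.07, 0.03, 0.8], [0, 0, 0], 1], [[0.07, 0.03, 1.1], [0, 0, 0], 1], [[0.07, 0.03, 1.3], [0, 0, 0], 1], [[0.07, 0.03, 1.3], [0, 0, 0], 1]])

```text
time_s: 6.08
tcp_pos: [0.5222, 0.075, 0.2071]
eef_rot: [[-0.994, 0.112, -0.001], [0.112, 0.994, -0.0], [0.001, -0.0, -1.0]]
contact_force: [-0.6, 0.3, -1.9]
grip_width: 0.394
grasp_force: 50.9
```

Request:
arm_command(moves=[[[0, 0, 0.1], [0, 0, 0], 1], [[0, 0, 0.1], [0, 0, 0], 1], [[0, 0, 0.1], [0, 0, 0], 1]])

```text
time_s: 6.33
tcp_pos: [0.5228, 0.0752, 0.2053]
eef_rot: [[-0.994, 0.112, 0.001], [0.112, 0.994, 0.0], [-0.001, 0.0, -1.0]]
contact_force: [0.2, -1.0, -1.7]
grip_width: 0.397
grasp_force: 50.9
```

Request:
arm_command(moves=[[[0, 0, 0.1], [0, 0, 0], 1], [[0, 0, 0.1], [0, 0, 0], 1], [[0, 0, 0.1], [0, 0, 0], 1]])

```text
time_s: 6.58
tcp_pos: [0.5225, 0.0752, 0.2019]
eef_rot: [[-0.994, 0.112, -0.0], [0.112, 0.994, -0.0], [0.0, -0.0, -1.0]]
contact_force: [0.3, -0.4, -2.9]
grip_width: 0.395
grasp_force: 50.9
```

Request:
arm_command(moves=[[[0, 0, 0.1], [0, 0, 0], 1], [[0, 0, 0.1], [0, 0, 0], 1], [[0, 0, 0.1], [0, 0, 0], 1]])

```text
time_s: 6.83
tcp_pos: [0.523, 0.0752, 0.1999]
eef_rot: [[-0.994, 0.112, 0.001], [0.112, 0.994, 0.0], [-0.001, 0.0, -1.0]]
contact_force: [-2.4, -0.1, 4.8]
grip_width: 0.394
grasp_force: 51.6
```

Contact comes at the expected height. Release and rise.

Request:
arm_command(moves=[[[0, 0, 0.05], [0, 0, 0], 1], [[0, 0, 0.05], [0, 0, 0], 0.2], [[0, 0, 0.05], [0, 0, 0], -0.3], [[0, 0, 0.05], [0, 0, 0], -0.3], [[0, 0, 0.05], [0, 0, 0], -0.3]])

```text
time_s: 7.25
tcp_pos: [0.5228, 0.0752, 0.1975]
eef_rot: [[-0.994, 0.112, 0.001], [0.112, 0.994, 0.0], [-0.001, 0.0, -1.0]]
contact_force: [0.4, 0.6, 0.4]
grip_width: 0.651
grasp_force: 0.0
```

Request:
arm_command(moves=[[[0, 0, -0.3], [0, 0, 0], -0.4], [[0, 0, -1], [0, 0, 0], -0.4], [[0, 0, -2], [0, 0, 0], -0.4], [[0, 0, -3.2], [0, 0, 0], -0.4], [[0, 0, -3.2], [0, 0, 0], -0.4]])

```text
time_s: 7.67
tcp_pos: [0.5254, 0.0756, 0.3005]
eef_rot: [[-0.994, 0.112, 0.01], [0.112, 0.994, 0.001], [-0.009, 0.002, -1.0]]
contact_force: [1.4, 1.1, 1.5]
grip_width: 0.698
grasp_force: 0.0
```

```bash
python3 - <<'E'
from h import *
t=read_camera("side");cv2.imwrite("pics/s6.png",cv2.resize(t[110:260,220:370],None,fx=4,fy=4)[:,:,::-1])
s=state();print(s["time_s"],s["tcp_pos"],s["grip_width"],s["contact_force"])
th=np.linspace(0,2*np.pi,9)[:-1]
for z in(.110,.115):print([((proj("side",[.5234+.05*np.cos(q),.0746+.05*np.sin(q),z])-[220,110])*4).round().tolist() for q in th])
print((proj("side",[.5234,.0746,.141])-[220,110])*4)
E
```

```text
7.7167 [0.52480109 0.07548904 0.29775027] 0.7023125894107064 [ 0.46032902  0.24920053 -0.99359371]
[[254.0, 319.0], [281.0, 369.0], [353.0, 394.0], [424.0, 376.0], [451.0, 329.0], [420.0, 282.0], [352.0, 260.0], [284.0, 275.0]]
[[254.0, 312.0], [282.0, 362.0], [354.0, 387.0], [425.0, 369.0], [452.0, 322.0], [421.0, 275.0], [352.0, 253.0], [285.0, 268.0]]
[357.0134522  278.54708605]
```

View pics/s6.png

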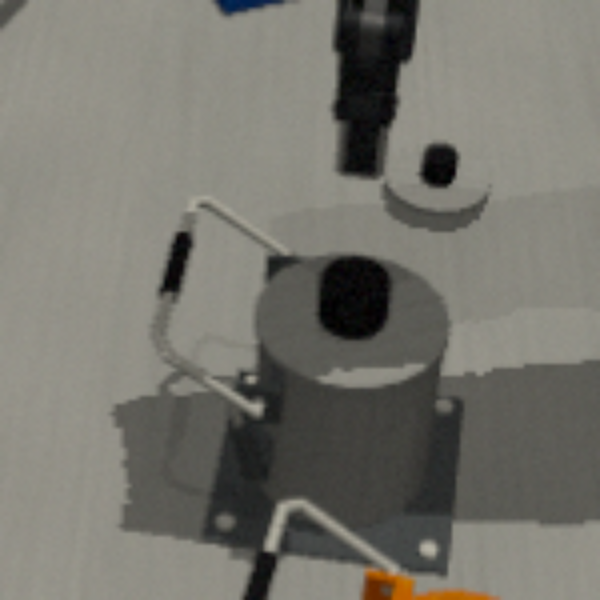

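The lid is seated: plate columns 254–449 and rows 254–388 match the predicted seat. The bail is still open, with its sleeve at crop (176,262). Next I shut the fingers and go behind the sleeve.

Request:
arm_command(moves=[[[-4.1, 0, 0], [0, 0, 0], 1], [[-4.1, 0, 0], [0, 0, 0], 1], [[-4.1, 0, 0], [0, 0, 0], 1], [[-4.1, 0, 0], [0, 0, 0], 1], [[-4.1, 0, 0], [0, 0, 0], 1]])

```text
time_s: 8.13
tcp_pos: [0.6457, 0.061, 0.2906]
eef_rot: [[-0.994, 0.112, -0.003], [0.112, 0.994, -0.0], [0.003, -0.001, -1.0]]
contact_force: [-1.4, -0.5, -1.0]
grip_width: 0.004
grasp_force: 0.0
```

```bash
python3 - <<'E'
from h import *
s=state();print(s["time_s"],s["tcp_pos"],s["grip_width"],s["contact_force"]);print(tool([.6476,.0609,.195]))
E
```

```text
8.1333 [0.64571267 0.06101291 0.29062927] 0.00445261707514444 [-1.37966057 -0.54381701 -1.00839137]
[-0.0737901   0.00558195  3.18740635]
```

Request:
arm_command(moves=[[[-0.1, 0, 1], [0, 0, 0], 1], [[-0.1, 0, 2], [0, 0, 0], 1], [[-0.1, 0, 3.2], [0, 0, 0], 1], [[-0.1, 0, 3.2], [0, 0, 0], 1], [[-0.1, 0, 3.2], [0, 0, 0], 1]])

```text
time_s: 8.55
tcp_pos: [0.645, 0.0611, 0.196]
eef_rot: [[-0.994, 0.111, -0.005], [0.111, 0.994, -0.0], [0.005, -0.001, -1.0]]
contact_force: [-0.2, 0.8, 0.2]
grip_width: -0.002
grasp_force: 0.0
```

```bash
python3 - <<'E'
from h import *
t=read_camera("side");cv2.imwrite("pics/s7.png",cv2.resize(t[110:260,220:370],None,fx=4,fy=4)[:,:,::-1])
s=state();print(s["time_s"],s["tcp_pos"],s["grip_width"],s["contact_force"])
C=np.array([.5234,.0746]);p=s["tcp_pos"][:2]-C;c,q=np.cos(-.11),np.sin(-.11);print("can frame",p@[c,q],p@[-q,c])
for L in (.073,.08,.087):print((proj("side",s["tcp_pos"]-[0,0,L])-[220,110])*4)
E
```

```text
8.6 [0.64684699 0.06121625 0.198267  ] 0.002138454323434736 [0.27634112 0.27608184 1.08774701]
can frame 0.12417012956261418 0.00024894338131273503
[112.19361112 272.44287231]
[112.3893903 282.7079917]
[112.58357703 292.87106272]
```

View pics/s7.png

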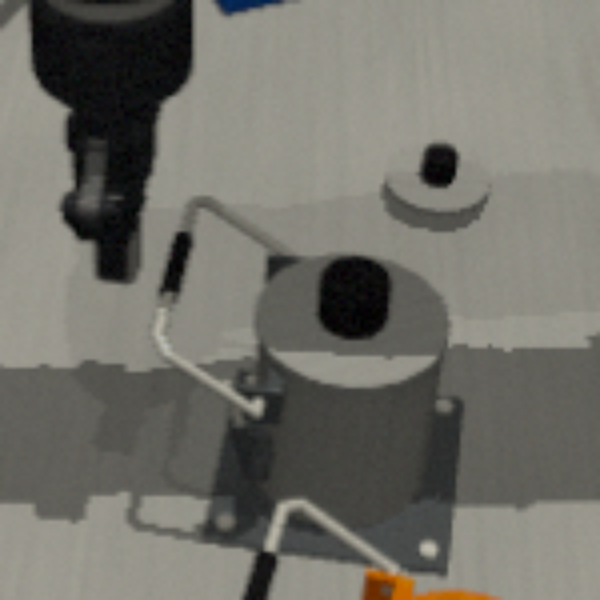

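The shut fingers are behind the sleeve, with the tip at crop (117,281), z ≈ 0.119 and below the sleeve's centre. Push towards the robot.

Request:
arm_command(moves=[[[0.3, 0, 0], [0, 0, 0], 1], [[0.6, 0, 0], [0, 0, 0], 1], [[0.9, 0, -0.1], [0, 0, 0], 1], [[1.2, 0, -0.2], [0, 0, 0], 1], [[1.5, 0, -0.3], [0, 0, 0], 1]])

```text
time_s: 9.02
tcp_pos: [0.6124, 0.0659, 0.2151]
eef_rot: [[-0.993, 0.112, 0.026], [0.112, 0.994, -0.001], [-0.026, 0.002, -1.0]]
contact_force: [14.7, -1.7, 11.4]
grip_width: 0.001
grasp_force: 7.1
```

Request:
arm_command(moves=[[[0.25, 0, -0.05], [0, 0, 0], 1], [[0.5, 0, -0.1], [0, 0, 0], 1], [[0.75, 0, -0.15], [0, 0, 0], 1], [[0.75, 0, -0.15], [0, 0, 0], 1]])

```text
time_s: 9.35
tcp_pos: [0.5794, 0.0689, 0.2128]
eef_rot: [[-0.994, 0.111, 0.001], [0.111, 0.994, 0.0], [-0.001, 0.001, -1.0]]
contact_force: [-0.9, 0.1, -0.8]
grip_width: -0.003
grasp_force: 0.1
```

```bash
python3 - <<'E'
from h import *
t=read_camera("side");cv2.imwrite("pics/s8.png",cv2.resize(t[110:260,220:370],None,fx=4,fy=4)[:,:,::-1])
s=state();print(s["time_s"],s["tcp_pos"],s["contact_force"])
C=np.array([.5234,.0746]);p=s["tcp_pos"][:2]-C;c,q=np.cos(-.11),np.sin(-.11);print("can frame",p@[c,q],p@[-q,c])
E
```

```text
9.4 [0.57948152 0.06880448 0.21187215] [0.79677911 0.36436081 0.64576356]
can frame 0.056378788653726385 0.00039604535470725216
```

View pics/s8.png

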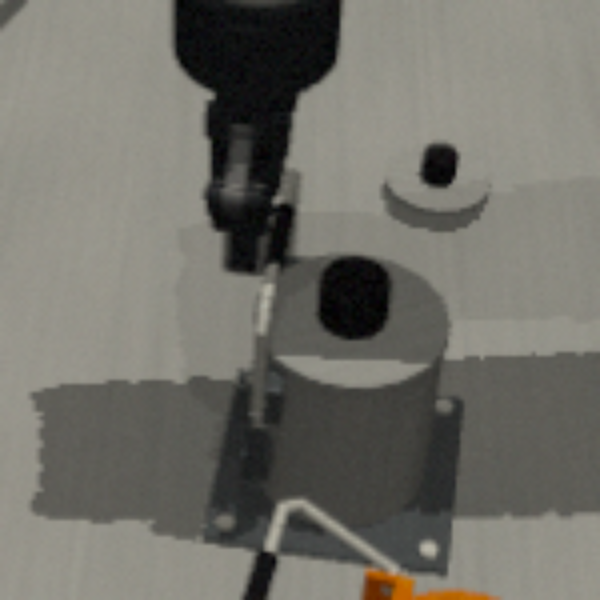

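The bail is nearly upright, with the sleeve at crop (284,232) just ahead of the finger. A little more will take it over centre.

Request:
arm_command(moves=[[[0.2, 0, 0], [0, 0, 0], 1], [[0.4, 0, 0], [0, 0, 0], 1], [[0.5, 0, 0], [0, 0, 0], 1], [[0.5, 0, 0], [0, 0, 0], 1], [[0.5, 0, 0], [0, 0, 0], 1]])

```text
time_s: 9.82
tcp_pos: [0.5653, 0.0703, 0.2105]
eef_rot: [[-0.994, 0.111, -0.001], [0.111, 0.994, -0.0], [0.001, -0.0, -1.0]]
contact_force: [-0.1, -0.2, 0.8]
grip_width: -0.003
grasp_force: 0.0
```

Request:
arm_command(moves=[[[-0.5, 0, -0.5], [0, 0, 0], 1], [[-1, 0, -1.5], [0, 0, 0], 1], [[-1.5, 0, -2.5], [0, 0, 0], 1], [[-2, 0, -3], [0, 0, 0], 1], [[-2, 0, -3], [0, 0, 0], 1]])

```text
time_s: 10.23
tcp_pos: [0.6295, 0.0634, 0.3048]
eef_rot: [[-0.994, 0.112, 0.008], [0.112, 0.994, 0.001], [-0.008, 0.001, -1.0]]
contact_force: [-0.3, 0.4, 1.1]
grip_width: -0.003
grasp_force: 0.0
```

```bash
python3 - <<'E'
from h import *
t=read_camera("side");cv2.imwrite("pics/s9.png",cv2.resize(t[110:260,220:370],None,fx=4,fy=4)[:,:,::-1])
s=state();print(s["time_s"],s["tcp_pos"],s["contact_force"])
a=1.65-.96;x=.04-.0625*np.sin(a);z=.098+.0625*np.cos(a);c,q=np.cos(-.11),np.sin(-.11)
print("sleeve expected",(proj("side",[.5234+x*c,.0746+x*q,z])-[220,110])*4)
E
```

```text
10.2833 [0.62747793 0.06352509 0.30233512] [-0.83775858  0.8412013  -0.17921106]
sleeve expected [357.37125984 270.60453134]
```

View pics/s9.png

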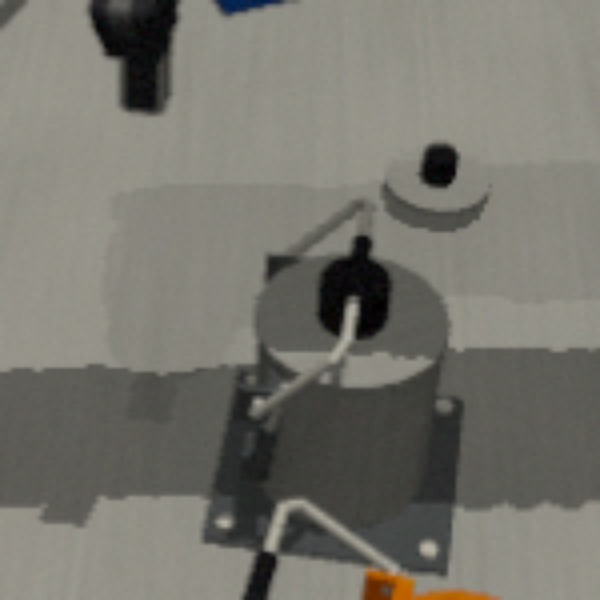

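The bail has snapped over. Its sleeve lies on the knob at about (357,270), as predicted; the lid is level and the gripper is clear.

```bash
python3 -c "
from bench import *
print(finish_job())"
```

```text
the job is handed in; nothing more can be done
None
```

I seated the larger lid on the steel canister and snapped the bail over onto its knob. The small lid was left untouched, and I handed the job in at about 10 s of robot time; the hand-in returned no verdict.

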